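# Restart the spindle sander with its extraction on

### The arm

A 6-joint arm with a two-finger parallel gripper is mounted at the origin on the work surface. World frame = base frame: x ahead of the robot, y to its left, z up, the work surface at z = 0. Lengths are in m, angles in rad, forces in N, time in s.
With the tool pointing down it reaches from about 0.375 to 0.75 m from the base axis. Payload 9 kg.
Tool frame: the origin (TCP) lies on the centre line of the jaws, within the pads' length; the fingertips stand 11 mm ahead of it and the grasp point (between the pads) lies 8 mm behind it (arm.tip_extent is the distance from the TCP to the fingertips, in m); z points along the fingers, y is the line along which they close (so a half turn about z gives the same grasp; the last joint's range is limited). The gripper opens to 85 mm and grips with 20 to 120 N. Pads are 22 mm wide; open, the fingers measure 114 mm over their backs; the gripper's body (76 mm by 85 mm) begins 54 mm behind the grasp point. The pads swing forward as they close: fully open they stand 13 mm farther back than shut.
Start: joints at [0.991, 0.104, 0.097, 1.564, 0, 1.353], TCP at [0.212, 0.561, 0.242] pointing down, gripper open.
Joint ranges: [-2.99, 2.99], [-0.84, 1.86], [-1.1, 1.16], [-1.84, 2.11], [-1.51, 1.56], [-3.14, 3.14]. Speed limits (rad/s): [2.22, 2.22, 2.57, 3.14, 3.14, 3.14].

### API

Orientations are given as a 3x3 rotation matrix whose columns are the frame's x, y, z axes.
In Python, from workcell import sensors, viewer, arm gives the robot as it stands.
- The arm moves only by the tool apply_moves, never from a script. Its argument "steps" is a list of rows, each a list of 5 numbers: the opening, from 0 (shut) to 1 (fully open), then the shift along the world's x, y, z in mm, then the turn about the world's z in degrees. A call has 1 to 20 rows; each row is the pose to reach, as a shift and turn from the pose commanded when the call began; what a row does not reach only later rows make up. A row lasts 1/12 s, in which the tool goes at most 41.7 mm and 7.16 degrees, less where a joint would pass 70% of its speed; a pose out of reach is approached as far as the arm can. A call with a gripper value outside its range is refused whole. The fingers move at their own pace and stop on an object; "force" is the grip in N (left out, the last holds). Time passes only in rows, so rows that repeat a pose let the fingers close. It gives the time, the measured TCP pose, the force, the opening and the grip force at its end, in the units of the state.
- sensors.sense(): the state, without advancing time (a new reading comes with each control period).
- viewer.read_camera(name): name is "scene" or "top" or "wrist"; returns the picture (420x560x3 uint8, blue, green, red); there is no depth.
- viewer.get_calibration(name): a dict with "camera_matrix" (3x3 intrinsics, pixels), "view" (4x4, takes a point from world to camera coordinates); the wrist camera has in their place "T_tool_cam" (4x4, takes a point from camera to tool coordinates, whose origin is the TCP and whose axes are the flange's). Camera axes: x right, y up, looking along -z (the intrinsics and any distortion apply to the point x, -y, -z); pixel columns grow to the right and rows downward; lengths in m; the calibration is good to about 2 mm. The wrist camera is an equidistant fisheye: a pixel r from the principal point sees the ray r / f radians off the axis. A picture is of the moment at which its call begins: read the wrist's pose just before it. get_calibration takes no time and is no camera call.
- arm.sign_off(): hands the job in; it is judged then, once.
The state is a dict: "clock": time; "joint_pos": joint angles; "qd": joint speeds; "tau": joint torques, N m; "position": TCP position; "orientation": TCP orientation; "contact_force": force on the tool from outside, world axes, zero at the start; "ft_torque": the same for the moment, N m; "grip_width": finger opening in m; "grasp_force": force on a finger pad.
Only numpy, scipy, OpenCV 4.12 (cv2) and the standard library are available. Lean on these libraries where they do the work, as an engineer would, in place of code of your own. Each camera call takes 0.05 s, during which the arm holds its last target. There are 200 camera calls.

### The job

The spindle sander's starter has been left switched in while its dust extractor is off. Press the starter's mushroom-headed stop button so that the start button pops out, then switch the extractor on by pressing the raised end of its wide rocker right down. Give the extractor at least two seconds to get up to speed, then press the starter's plain round start button fully in so that it stays in, leaving everything else on the bench where it is.

Things in the scene. Friction and masses are not known exactly. Their poses are not given: they have to be found in the camera images.
- starter: The sander's push-button starter, fixed flat to the bench: box 150 mm (its x) by 80 mm (its y), grey shell, pale cover, top plate 70 mm up, steel collars round the buttons to 73 mm. Origin: centre of its underside; yaw within 0.5 rad; left or right of the centre line. Two black buttons, pressed straight down: stop at x = -31 mm (end nearer the robot), start at x = +31 mm.
- stop_button (a joint): Stop button position in m: 0 = standing fully out, 0.007 = fully in. Moves against a steady drag of about 4.5 N and stays wherever it is left, so press it right home. It begins out. Interlocked with the start button: pressing either in pushes the other out; the two values add up to 0.007.
- stop_top (a point): Centre of the top face of the stop button: black mushroom head, 40 mm across, 93.5 mm above the bench when out, 86.5 mm when in.
- start_button (a joint): Start button position in m: 0 = standing fully out, 0.007 = fully in (sander switched on). Moves against a steady drag of about 4.5 N and stays wherever it is left, so press it right home. It begins in.
- start_top (a point): Centre of the top face of the start button: plain black cylinder, 28 mm across, flat top, 82 mm above the bench when out, 75 mm when in.
- extractor_switch: The extractor's switch, fixed flat to the bench on the other side of the centre line: square box 86 by 86 mm, grey shell, pale cover 50 mm up, rim round the rocker to 52 mm. Origin: centre of its underside; yaw within 0.5 rad. One wide black rocker, 56 mm (x) by 44 mm (y), pivots at its middle about the box's y axis, 54 mm up.
- rocker (a joint): Rocker angle in rad: 0 = off (end at -x, nearer the robot, raised; end at +x level), 0.28 = on (end at -x pressed level, end at +x raised). It moves against a steady drag (about 4.5 N when pressed 19 mm from the pivot) and stays wherever it is left, so press it right down.
- rocker_near_end (a point): Point on the top face of the rocker's near half (box -x side, the raised half when off), on its middle line, 19 mm from the crease; the half is 28 mm long and 44 mm wide. 63 mm above the bench when off, 58 mm when on (then the half lies level).
- rocker_far_end (a point): The same point on the rocker's far half (box +x side): 58 mm above the bench when off, 63 mm when on.
- sleeve: Spare sanding sleeve, loose, not to be disturbed: brown tube standing upright between the two boxes, 38 mm outside diameter, 115 mm tall, 3 mm wall. Origin: centre of its underside.
- tape_roll: Roll of yellow masking tape, loose, lying flat: 110 mm outside diameter, 76 mm hole, 25 mm high. Origin: centre of its underside.
- sanding_block: Hand sanding block, loose: cork foot with wooden back, 70 by 125 by 40 mm high. Origin: centre of its underside.
Things that resemble listed ones, but are neither listed nor needed, are in the scene too. Leave any red look-alike of the extractor_switch alone.

How it is judged:
By the outcome, as a careful person would: the job done as asked, in the order asked, and still so for the second after the job is handed in, with the robot touching nothing.
It also fails if it takes over 48 s, if anything falls off the work surface, if the arm or the gripper's body presses on something with over 40 N, if the wrist force passes 120 N, or if a joint passes its speed limit or range.

## Working session

There is one attempt and no reset: what is moved stays moved. The work goes in short steps, Python scripts to look and compute and a tool call to move; the robot and the scene stay as the last step left them, time stands still between calls to the robot, and variables do not carry over. Pictures are saved under pics/ and viewed, at most 10 in all, crops included, and the job is handed in when it is done.

Besides the shell and the picture viewer there is one more tool, called after "Call:" as name(argument=value, ...) on one line, values as JSON. apply_moves: Moves the arm, as the interface text tells. Its arguments: {"type":"object","properties":{"steps":{"type":"array","items":{"type":"array","items":{"type":"number"}}},"force":{"type":"number"}},"required":["steps"]}

```bash
mkdir -p pics
cat > h.py <<'E'
import numpy as np, cv2
from workcell import sensors, viewer, arm
def ray(name,px):
    c=viewer.get_calibration(name); K=np.array(c["camera_matrix"]); V=np.array(c["view"])
    d=c.get("distortion"); 
    p=cv2.undistortPoints(np.array([[px]],float),K,None if d is None else np.array(d))[0,0]
    R=V[:3,:3]; o=-R.T@V[:3,3]; return o, R.T@np.array([p[0],-p[1],-1])
def onz(name,px,z):
    o,d=ray(name,px); return o+d*(z-o[2])/d[2]
E
python3 - <<'E'
from h import *
for n in("top","scene"):
    cv2.imwrite(f"pics/{n}1.png",viewer.read_camera(n)); c=viewer.get_calibration(n); print(n,c)
s=sensors.sense(); print(s["clock"],s["position"],s["orientation"],arm.tip_extent)
E
```

```text
top {'camera_matrix': array([[437.58918572,   0.        , 280.98717882],
       [  0.        , 437.58918572, 212.78969063],
       [  0.        ,   0.        ,   1.        ]]), 'view': array([[-0.00879929, -0.99958864, -0.02729687,  0.02145035],
       [ 0.98267541, -0.01369771,  0.18482807, -0.47633353],
       [-0.18512594, -0.02519761,  0.98239171, -1.23517624],
       [ 0.        ,  0.        ,  0.        ,  1.        ]])}
scene {'camera_matrix': array([[492.30410561,   0.        , 286.37121769],
       [  0.        , 492.30410561, 211.28878436],
       [  0.        ,   0.        ,   1.        ]]), 'view': array([[-0.26973327,  0.96274945, -0.01890679,  0.12221756],
       [-0.64929584, -0.16734343,  0.74189695,  0.2441402 ],
       [ 0.71109695,  0.21239039,  0.6702473 , -1.8852006 ],
       [ 0.        ,  0.        ,  0.        ,  1.        ]])}
0.1 [0.21219684 0.56092954 0.2416053 ] [[-9.35276329e-01  3.53917767e-01 -6.35227142e-04]
 [ 3.53918252e-01  9.35275840e-01 -9.87075511e-04]
 [ 2.44769038e-04 -1.14800684e-03 -9.99999311e-01]] 0.011
```

View pics/top1.png

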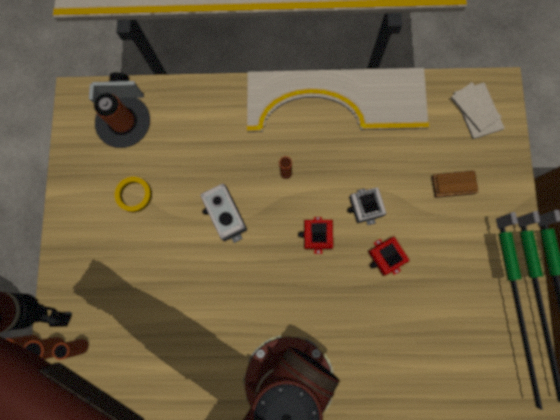

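View pics/scene1.png

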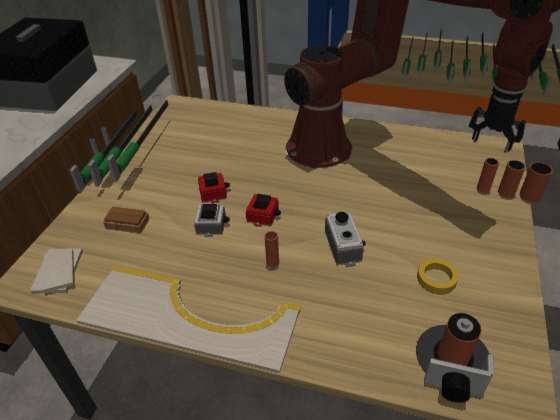

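Top view: starter at about (224,212) with stop at (226,219) and start at (216,200). The grey extractor is at (368,205), the sleeve at (286,167), and red look-alikes at (318,234) and (388,256). I'll refine these by segmentation.

Run:
```python
from h import *
t=cv2.imread("pics/top1.png"); s=cv2.imread("pics/scene1.png")
def dark(im,box,th=60,amin=15):
    x0,y0,x1,y1=box; m=(im[y0:y1,x0:x1].max(2)<th).astype(np.uint8)
    n,l,st,c=cv2.connectedComponentsWithStats(m)
    return [(st[i,4],(c[i]+[x0,y0]).round(2),st[i,:4]+[x0,y0,0,0]) for i in range(1,n) if st[i,4]>amin]
for nm,im,bs in(("top",t,[(198,180,250,245),(342,182,392,226)]),("scene",s,[(322,205,370,265),(190,200,232,236)])):
    for b in bs:
        for th in (45,60):
            for r in dark(im,b,th): print(nm,th,r[0],r[1],r[2],[onz(nm,r[1],z)[:2].round(4) for z in (.0935,.075,.058)])
def up(im,b): x0,y0,x1,y1=b; return cv2.resize(im[y0:y1,x0:x1],(400,300),interpolation=cv2.INTER_CUBIC)
cv2.imwrite("pics/c1.png",np.vstack([np.hstack([up(t,(190,180,262,234+0)),up(t,(335,178,407,232))]),np.hstack([up(s,(310,200,390,260)),up(s,(180,190,260,250))])]))
```

```text
top 45 35 [216.69 200.31] [214 197   7   7] [array([0.5059, 0.197 ]), array([0.51  , 0.2003]), array([0.5138, 0.2033])]
top 45 101 [225.35 218.35] [220 213  12  12] [array([0.4536, 0.1716]), array([0.4569, 0.1744]), array([0.4599, 0.1771])]
top 60 44 [216.93 200.05] [214 197   7   7] [array([0.5067, 0.1963]), array([0.5108, 0.1996]), array([0.5145, 0.2026])]
top 60 117 [225.48 218.45] [220 213  12  12] [array([0.4533, 0.1712]), array([0.4566, 0.1741]), array([0.4596, 0.1767])]
top 60 52 [235.1  233.98] [224 228  22  12] [array([0.4089, 0.1436]), array([0.4115, 0.146 ]), array([0.4139, 0.1483])]
top 45 231 [369.   202.65] [360 194  19  19] [array([ 0.4929, -0.2327]), array([ 0.4968, -0.236 ]), array([ 0.5003, -0.239 ])]
top 45 28 [351.14 209.25] [348 206   7   7] [array([ 0.4747, -0.182 ]), array([ 0.4783, -0.1845]), array([ 0.4816, -0.1869])]
top 60 265 [368.95 202.43] [360 193  19  20] [array([ 0.4935, -0.2326]), array([ 0.4974, -0.2359]), array([ 0.501 , -0.2389])]
top 60 55 [352.53 210.51] [348 200  11  22] [array([ 0.4711, -0.1857]), array([ 0.4746, -0.1883]), array([ 0.4779, -0.
[... 559 characters left out ...]
7, 0.2015]), array([0.5772, 0.1992]), array([0.5611, 0.1971])]
scene 60 45 [346.71 234.22] [343 231   9   7] [array([0.5313, 0.2022]), array([0.5126, 0.1999]), array([0.4955, 0.1979])]
scene 45 205 [208.37 210.92] [201 204  16  15] [array([ 0.5376, -0.2192]), array([ 0.5191, -0.2293]), array([ 0.502 , -0.2386])]
scene 45 145 [215.19 225.7 ] [196 213  33  20] [array([ 0.5928, -0.175 ]), array([ 0.5753, -0.1843]), array([ 0.5592, -0.1929])]
scene 60 219 [208.32 211.05] [200 204  17  15] [array([ 0.5382, -0.2191]), array([ 0.5196, -0.2292]), array([ 0.5026, -0.2385])]
scene 60 301 [211.75 226.41] [195 209  34  25] [array([ 0.5981, -0.1837]), array([ 0.5807, -0.1931]), array([ 0.5647, -0.2018])]
```

View pics/c1.png

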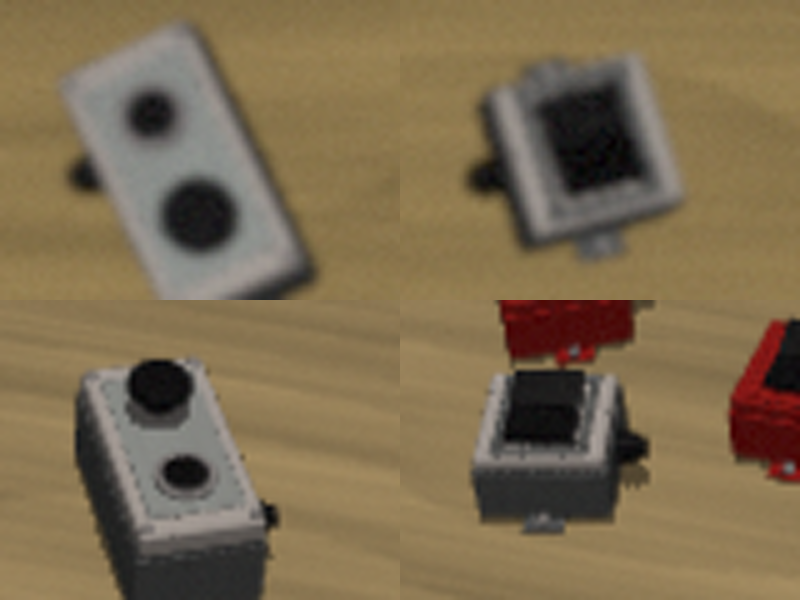

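The crops show the stop mushroom, the start button inside its collar (in), and the grey rocker with no red on it. I'll shut the gripper and move above the stop button while measuring the box yaws.

Call:
apply_moves(steps=[[0,40,-65,0,7],[0,80,-130,0,14],[0,120,-195,0,21],[0,160,-260,0,28],[0,200,-320,0,35],[0,244,-388,-20,42],[0,244,-388,-40,47],[0,244,-388,-60,47],[0,244,-388,-80,47],[0,244,-388,-80,47],[0,244,-388,-80,47],[0,244,-388,-80,47],[0,244,-388,-80,47],[0,244,-388,-80,47],[0,244,-388,-80,47],[0,244,-388,-80,47],[0,244,-388,-80,47],[0,244,-388,-80,47]])

```text
clock: 1.6
position: [0.4562, 0.1742, 0.1629]
orientation: [[-0.896, -0.444, 0.001], [-0.444, 0.896, 0.0], [-0.001, -0.0, -1.0]]
contact_force: [-0.4, -0.2, 0.1]
grip_width: 0.0001
grasp_force: 0.0
```

Run:
```python
from h import *
t=cv2.imread("pics/top1.png")
for b,rng,z in(((355,188,384,218),(0,50),.058),((198,180,250,245),(105,255),.07),((345,182,392,228),(105,255),.05)):
    x0,y0,x1,y1=b; g=t[y0:y1,x0:x1]
    m=((g.min(2)>rng[0]) if rng[0] else (g.max(2)<rng[1])).astype(np.uint8)
    c=max(cv2.findContours(m,0,1)[0],key=cv2.contourArea).astype(np.float32)+np.float32([x0,y0])
    P=np.array([onz("top",p[0],z)[:2] for p in c],np.float32)*1000
    print(cv2.minAreaRect(P))
im=viewer.read_camera("wrist"); cv2.imwrite("pics/w1.png",im); c=viewer.get_calibration("wrist");print(c); s=sensors.sense(); print(s["position"],s["joint_pos"],s["orientation"])
```

```text
((500.612060546875, -239.05992126464844), (50.73558044433594, 41.325260162353516), 15.680676460266113)
((482.0223083496094, 186.4640350341797), (144.70326232910156, 74.8060302734375), 25.718101501464844)
((490.6030578613281, -206.1068115234375), (78.36385345458984, 19.84514045715332), 22.85349464416504)
{'camera_matrix': array([[325.1922621 ,   0.        , 279.4532203 ],
       [  0.        , 325.1922621 , 215.29167647],
       [  0.        ,   0.        ,   1.        ]]), 'T_tool_cam': array([[-1.03971845e-04,  9.46476437e-01,  3.22772898e-01,
         8.21826467e-02],
       [ 9.99999300e-01, -2.82047503e-04,  1.14917668e-03,
        -2.73894533e-05],
       [ 1.17870594e-03,  3.22772792e-01, -9.46475745e-01,
        -1.32358569e-01],
       [ 0.00000000e+00,  0.00000000e+00,  0.00000000e+00,
         1.00000000e+00]])}
[0.45623614 0.1740503  0.16281029] [ 9.57369515e-02 -2.42968189e-01 -3.79207419e-01  1.43381326e+00
  1.41332987e-04 -3.64397169e-01] [[-8.95992653e-01 -4.44068281e-01  7.26923622e-04]
 [-4.44068250e-01  8.95992938e-01  2.11790023e-04]
 [-7.45367663e-04 -1.33041397e-04 -9.99999713e-01]]
```

View pics/w1.png

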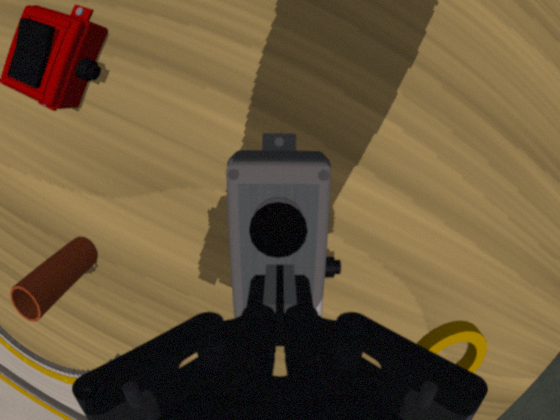

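The wrist view shows the mushroom head at (278,230), centred laterally under the closed fingers. Pressing the stop now.

Call:
apply_moves(steps=[[0,-1,0,-25,0],[0,-1,0,-50,0],[0,-1,0,-54,0],[0,-1,0,-58,0],[0,-1,0,-61,0],[0,-1,0,-64,0],[0,-1,0,-65,0],[0,-1,0,-65,0],[0,-1,0,-65,0]])

```text
clock: 2.4
position: [0.4559, 0.1734, 0.0981]
orientation: [[-0.897, -0.443, 0.001], [-0.443, 0.897, 0.001], [-0.001, -0.0, -1.0]]
contact_force: [-2.6, 2.2, 4.7]
grip_width: 0.0
grasp_force: 2.2
```

Call:
apply_moves(steps=[[0,0,0,-1,0],[0,0,0,-2,0],[0,0,0,-2,0]])

```text
clock: 2.65
position: [0.4561, 0.1734, 0.0974]
orientation: [[-0.897, -0.443, 0.002], [-0.443, 0.897, 0.0], [-0.002, -0.0, -1.0]]
contact_force: [-8.2, 1.7, 17.3]
grip_width: -0.0001
grasp_force: 9.1
```

Stop is home (force has risen to 17 N and the height matches). Lifting and moving over to the rocker's near end.

Call:
apply_moves(steps=[[0,0,0,40,0],[0,0,0,80,0],[0,4,-35,95,-5],[0,6,-75,95,-10],[0,8,-115,95,-10],[0,10,-155,95,-10],[0,13,-195,95,-10],[0,16,-235,95,-10],[0,19,-275,95,-10],[0,22,-315,95,-10],[0,25,-355,95,-10],[0,28,-395,95,-10],[0,28,-417,80,-10],[0,28,-417,60,-10],[0,28,-417,50,-10],[0,28,-417,50,-10],[0,28,-417,50,-10],[0,28,-417,50,-10]])

```text
clock: 4.15
position: [0.4838, -0.2434, 0.1464]
orientation: [[-0.96, -0.281, 0.001], [-0.281, 0.96, -0.001], [-0.001, -0.001, -1.0]]
contact_force: [-0.1, -0.6, 1.3]
grip_width: -0.0
grasp_force: 0.0
```

Run:
```python
from h import *
a=viewer.read_camera("wrist"); b=viewer.read_camera("scene"); cv2.imwrite("pics/s2.png",b)
cv2.imwrite("pics/w2.png",np.vstack([a[100:400,80:480],cv2.resize(b[190:280,280:400],(400,300),interpolation=cv2.INTER_CUBIC)]))
s=sensors.sense(); print(s["position"],s["orientation"][:2].round(3),s["contact_force"])
```

```text
[ 0.48406376 -0.24359442  0.14670284] [[-0.96  -0.281  0.001]
 [-0.281  0.96  -0.001]] [ 0.81122143  0.05845316 -0.13945676]
```

View pics/w2.png

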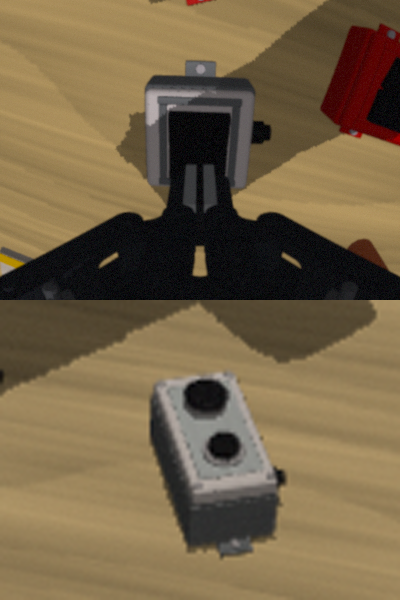

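The wrist view shows the rocker centred and aligned under the fingers, near edge at crop (198,112), which puts the TCP about 16 mm from the pivot; I'll shift 3 mm toward the robot. The scene crop shows the start button popped out at (222,445). Pressing the rocker now.

Call:
apply_moves(steps=[[0,-3,-1,-25,0],[0,-3,-1,-50,0],[0,-3,-1,-62,0],[0,-3,-1,-66,0],[0,-3,-1,-70,0],[0,-3,-1,-73,0],[0,-3,-1,-76,0],[0,-3,-1,-77,0],[0,-3,-1,-77,0],[0,-3,-1,-77,0]])

```text
clock: 5.08
position: [0.4808, -0.2453, 0.069]
orientation: [[-0.96, -0.28, 0.001], [-0.28, 0.96, -0.001], [-0.001, -0.001, -1.0]]
contact_force: [-1.4, -1.5, 3.4]
grip_width: 0.0001
grasp_force: 1.5
```

Call:
apply_moves(steps=[[0,0,0,-1,0],[0,0,0,-2,0],[0,0,0,-2,0],[0,0,0,-2,0]])

```text
clock: 5.42
position: [0.4809, -0.2455, 0.0687]
orientation: [[-0.96, -0.28, 0.001], [-0.28, 0.96, -0.002], [-0.001, -0.002, -1.0]]
contact_force: [-8.3, 3.2, 18.7]
grip_width: -0.0003
grasp_force: 9.7
```

Rocker is home. Lifting back to the earlier viewpoint to check.

Call:
apply_moves(steps=[[0,0,0,20,0],[0,0,0,60,0],[0,-30,0,100,0],[0,-60,0,110,0],[0,-60,0,110,0],[0,-60,0,110,0],[0,-60,0,110,0],[0,-60,0,110,0],[0,-60,0,110,0],[0,-60,0,110,0],[0,-60,0,110,0],[0,-60,0,110,0],[0,-60,0,110,0],[0,-60,0,110,0],[0,-60,0,110,0],[0,-60,0,110,0],[0,-60,0,110,0],[0,-60,0,110,0],[0,-60,0,110,0],[0,-60,0,110,0]])

```text
clock: 7.08
position: [0.4204, -0.2448, 0.1764]
orientation: [[-0.96, -0.28, 0.0], [-0.28, 0.96, 0.0], [-0.0, 0.0, -1.0]]
contact_force: [-0.3, 0.2, 0.2]
grip_width: 0.0002
grasp_force: 0.0
```

Run:
```python
from h import *
b=viewer.read_camera("scene")
o=cv2.imread("pics/scene1.png")
f=lambda i:cv2.resize(i[192:247,172:246],(400,300),interpolation=cv2.INTER_CUBIC)
cv2.imwrite("pics/r3.png",np.hstack([f(o),f(b)]))
s=sensors.sense(); print(s["clock"],s["position"])
```

```text
7.1333 [ 0.42038883 -0.24482326  0.17636075]
```

View pics/r3.png

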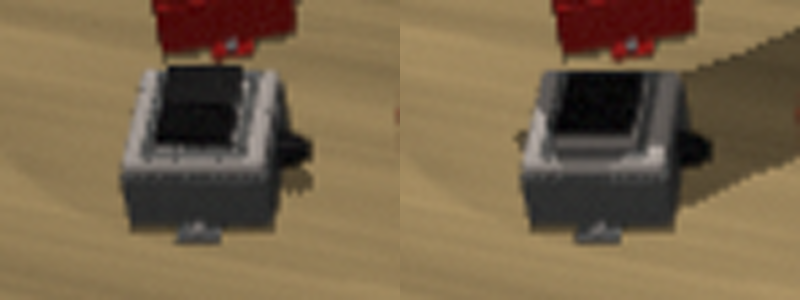

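The right crop shows the rocker flipped: its far end is now raised and the near half is level at about (600,100). Moving to the start button; the travel plus a wait gives well over two seconds.

Call:
apply_moves(steps=[[0,0,40,0,5],[0,0,80,0,10],[0,0,120,0,10],[0,0,160,0,10],[0,0,200,0,10],[0,0,240,0,10],[0,10,280,0,10],[0,20,318,0,10],[0,35,355,0,10],[0,55,390,0,10],[0,75,420,0,10],[0,90,445,0,10],[0,90,445,-20,10],[0,90,445,-40,10],[0,90,445,-50,10],[0,90,445,-50,10],[0,90,445,-50,10],[0,90,445,-50,10]])

```text
clock: 8.63
position: [0.5109, 0.1999, 0.1276]
orientation: [[-0.897, -0.442, 0.001], [-0.442, 0.897, 0.0], [-0.001, -0.0, -1.0]]
contact_force: [0.5, 0.5, 0.3]
grip_width: -0.0001
grasp_force: 0.0
```

Run:
```python
from h import *
cv2.imwrite("pics/w4.png",viewer.read_camera("wrist"))
s=sensors.sense(); print(s["clock"],s["position"],s["contact_force"])
```

```text
8.6833 [0.51110883 0.19999308 0.12784456] [ 0.48036147 -0.5773391   0.16271725]
```

View pics/w4.png

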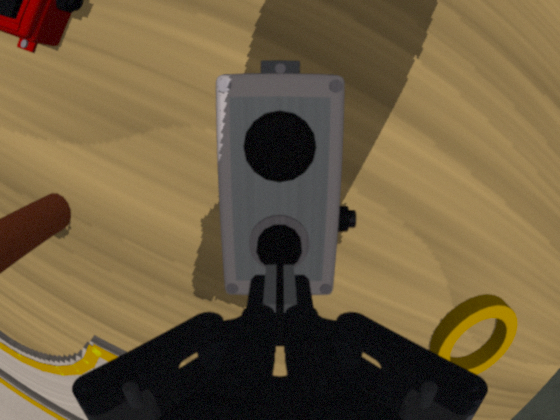

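The wrist view shows the start button at (279,245), out and under the fingers, about 2–3 mm toward the robot. Pressing it.

Call:
apply_moves(steps=[[0,-1,-1,-15,0],[0,-1,-1,-28,0],[0,-1,-1,-32,0],[0,-1,-1,-35,0],[0,-1,-1,-38,0],[0,-1,-1,-41,0],[0,-1,-1,-42,0],[0,-1,-1,-43,0],[0,-1,-1,-43,0],[0,-1,-1,-43,0]])

```text
clock: 9.52
position: [0.5095, 0.1991, 0.0859]
orientation: [[-0.897, -0.443, 0.001], [-0.443, 0.897, -0.0], [-0.001, -0.001, -1.0]]
contact_force: [-11.5, -3.2, 22.2]
grip_width: 0.0002
grasp_force: 10.8
```

Call:
apply_moves(steps=[[0,0,0,10,0],[0,0,0,40,0],[0,0,0,80,0],[0,0,30,110,0],[0,-40,60,120,0],[0,-80,90,120,0],[0,-110,120,120,0],[0,-110,120,120,0],[0,-110,120,120,0],[0,-110,120,120,0]])

```text
clock: 10.35
position: [0.3991, 0.3201, 0.2039]
orientation: [[-0.896, -0.445, 0.001], [-0.445, 0.896, 0.001], [-0.001, 0.0, -1.0]]
contact_force: [0.1, -0.4, -0.2]
grip_width: -0.0001
grasp_force: 0.0
```

Run:
```python
from h import *
b=viewer.read_camera("scene")
cv2.imwrite("pics/f.png",np.vstack([b[120:330,130:480][:, :], cv2.resize(b[200:260,310:390],(350,262),interpolation=cv2.INTER_CUBIC)]))
```

```text
(no output)
```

View pics/f.png

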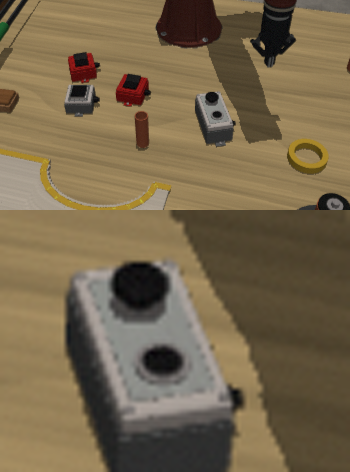

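The final view shows the stop button out at (140,285) and the start button in at (162,360). The rocker is still on, and the sleeve, tape roll and block have not moved.

```bash
python3 -c "
from workcell import arm; print(arm.sign_off())"
```

```text
the job is handed in; nothing more can be done
None
```

The job is handed in: I pressed the stop so that start popped out, switched the extractor on, waited about four seconds, then pressed start fully in; the last picture shows it in and nothing else visibly moved.

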